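# Set the flip tags in front of the art-room supply bins

### The job

The flip tags on the rail in front of the four supply bins are out of date: using the fingertips, push over whichever tags are wrong, so that each full bin's tag lies towards its bin and shows green and each nearly empty bin's tag lies towards the robot and shows red. Push lightly against the dark edge of a tag without pinching it, and leave the bins and the other things on the table where they are.

Things in the scene. Friction and masses are not known exactly. Their poses are not given: they have to be found in the camera images.
- tag_rail: Fixed aluminium profile on two feet carrying the four tags, 110 mm apart, in a row before the four bins; 446 long (y), 30 wide, top 42 mm up, feet 85 x 45 x 12. Origin on the table under its middle; x points to the bins. Each tag's leaf (30 g, low friction) stops 35 degrees either side of upright; pushed 12 degrees past upright it falls to the other stop.
- tag_a_carrier: Fixed steel V-trough, 66 long (y). Origin on the leaf's hinge axis (along y), mid-width, 78 mm up; x to the bin. Sides rise at 55 degrees to 33 mm out, 41 mm up from the hinge: near side green, bin side red. The leaf (52 wide, 3.4 thick) ends in a dark finger edge 10 thick, 56 wide, 56 to 76 mm from the hinge. Leaf lying to the bin: tag all green; lying to the robot: all red.
- tag_a_greenpad: Half of the dark finger edge, on the leaf's green face (-x with leaf upright): 5 x 56 x 20 mm, origin at its centre, 66 mm from the hinge. Tag red: it is the outer half, centre 40 mm from the hinge towards the robot, 53 above it; its outermost corner is 48 out, 59 up, free 17 mm below: push it in and slightly up as it swings. Tag green: 36 mm towards the bin.
- tag_a_redpad: Other half of that edge, on the leaf's red face (+x with leaf upright): 5 x 56 x 20 mm, origin at its centre, 66 mm from the hinge. Tag green: it is the outer half, centre 40 mm from the hinge towards the bin, 53 above it; its outermost corner is 48 out, 59 up, 60 above the bin's heap: push it likewise to the robot. Tag red: 36 mm towards the robot.
- tag_b_carrier: Fixed steel V-trough, 66 long (y). Origin on the leaf's hinge axis (along y), mid-width, 78 mm up; x to the bin. Sides rise at 55 degrees to 33 mm out, 41 mm up from the hinge: near side green, bin side red. The leaf (52 wide, 3.4 thick) ends in a dark finger edge 10 thick, 56 wide, 56 to 76 mm from the hinge. Leaf lying to the bin: tag all green; lying to the robot: all red.
- tag_b_greenpad: Half of the dark finger edge, on the leaf's green face (-x with leaf upright): 5 x 56 x 20 mm, origin at its centre, 66 mm from the hinge. Tag red: it is the outer half, centre 40 mm from the hinge towards the robot, 53 above it; its outermost corner is 48 out, 59 up, free 17 mm below: push it in and slightly up as it swings. Tag green: 36 mm towards the bin.
- tag_b_redpad: Other half of that edge, on the leaf's red face (+x with leaf upright): 5 x 56 x 20 mm, origin at its centre, 66 mm from the hinge. Tag green: it is the outer half, centre 40 mm from the hinge towards the bin, 53 above it; its outermost corner is 48 out, 59 up, 60 above the bin's heap: push it likewise to the robot. Tag red: 36 mm towards the robot.
- tag_c_carrier: Fixed steel V-trough, 66 long (y). Origin on the leaf's hinge axis (along y), mid-width, 78 mm up; x to the bin. Sides rise at 55 degrees to 33 mm out, 41 mm up from the hinge: near side green, bin side red. The leaf (52 wide, 3.4 thick) ends in a dark finger edge 10 thick, 56 wide, 56 to 76 mm from the hinge. Leaf lying to the bin: tag all green; lying to the robot: all red.
- tag_c_greenpad: Half of the dark finger edge, on the leaf's green face (-x with leaf upright): 5 x 56 x 20 mm, origin at its centre, 66 mm from the hinge. Tag red: it is the outer half, centre 40 mm from the hinge towards the robot, 53 above it; its outermost corner is 48 out, 59 up, free 17 mm below: push it in and slightly up as it swings. Tag green: 36 mm towards the bin.
- tag_c_redpad: Other half of that edge, on the leaf's red face (+x with leaf upright): 5 x 56 x 20 mm, origin at its centre, 66 mm from the hinge. Tag green: it is the outer half, centre 40 mm from the hinge towards the bin, 53 above it; its outermost corner is 48 out, 59 up, 60 above the bin's heap: push it likewise to the robot. Tag red: 36 mm towards the robot.
- tag_d_carrier: Fixed steel V-trough, 66 long (y). Origin on the leaf's hinge axis (along y), mid-width, 78 mm up; x to the bin. Sides rise at 55 degrees to 33 mm out, 41 mm up from the hinge: near side green, bin side red. The leaf (52 wide, 3.4 thick) ends in a dark finger edge 10 thick, 56 wide, 56 to 76 mm from the hinge. Leaf lying to the bin: tag all green; lying to the robot: all red.
- tag_d_greenpad: Half of the dark finger edge, on the leaf's green face (-x with leaf upright): 5 x 56 x 20 mm, origin at its centre, 66 mm from the hinge. Tag red: it is the outer half, centre 40 mm from the hinge towards the robot, 53 above it; its outermost corner is 48 out, 59 up, free 17 mm below: push it in and slightly up as it swings. Tag green: 36 mm towards the bin.
- tag_d_redpad: Other half of that edge, on the leaf's red face (+x with leaf upright): 5 x 56 x 20 mm, origin at its centre, 66 mm from the hinge. Tag green: it is the outer half, centre 40 mm from the hinge towards the bin, 53 above it; its outermost corner is 48 out, 59 up, 60 above the bin's heap: push it likewise to the robot. Tag red: 36 mm towards the robot.
- bin_markers: FULL: heaped with marker pens to 75 mm above the table. Loose blue-grey hopper bin 130 deep (x) x 98 wide (y) x 75 high, front wall 50 high. Origin: centre of its underside; its low front (-x) faces the tags. Its own tag's hinge is 125 mm in front of its origin, at the same y.
- bin_glue: FULL: filled to the rim (76 mm) with glue sticks. Loose blue-grey hopper bin 130 deep (x) x 98 wide (y) x 75 high, front wall 50 high. Origin: centre of its underside; its low front (-x) faces the tags. Its own tag's hinge is 125 mm in front of its origin, at the same y.
- bin_crayons: NEARLY EMPTY: two crayons on its floor. Loose blue-grey hopper bin 130 deep (x) x 98 wide (y) x 75 high, front wall 50 high. Origin: centre of its underside; its low front (-x) faces the tags. Its own tag's hinge is 125 mm in front of its origin, at the same y.
- bin_blocks: NEARLY EMPTY: one lino printing block on its floor. Loose blue-grey hopper bin 130 deep (x) x 98 wide (y) x 75 high, front wall 50 high. Origin: centre of its underside; its low front (-x) faces the tags. Its own tag's hinge is 125 mm in front of its origin, at the same y.
- glue_stick: Loose glue stick standing upright between robot and rail, white with purple cap, 28 mm diameter, 98 high; origin at the centre of its foot. Leave alone.
- red_marker: Loose red marker pen standing upright between robot and rail, 19 mm diameter, 120 high; origin at the centre of its foot. Leave alone.
- tape_roll: Loose roll of masking tape lying flat beyond the +y end of the rail, 104 mm diameter, 24 high; origin at the centre of its underside. Leave alone.
- tumbler: Loose coral tumbler with black lid beyond the -y end of the rail, 82 mm diameter, 135 high; origin at the centre of its foot. Leave alone.
- glue_bottle: Loose white glue bottle with red nozzle near the +y end of the bins, 60 mm diameter, 168 high; origin at the centre of its foot. Leave alone.
- stapler: Loose black stapler beyond the -y end of the rail, 150 x 36 x 50 mm; origin at the centre of its underside. Leave alone.
- scissors: Loose orange-handled scissors lying flat beyond the +y end of the rail, 165 x 85 x 11 mm; origin on the table under the rivet. Leave alone.

How it is judged:
By the outcome, as a careful person would: the job done as asked, in the order asked, and still so for the second after the job is handed in, with the robot touching nothing.
It also fails if it takes over 51 s, if anything falls off the work surface, if the arm or the gripper's body presses on something with over 40 N, if the wrist force passes 120 N, or if a joint passes its speed limit or range.

### The arm

A 6-joint arm with a two-finger parallel gripper is mounted at the origin on the work surface. World frame = base frame: x ahead of the robot, y to its left, z up, the work surface at z = 0. Lengths are in m, angles in rad, forces in N, time in s.
With the tool pointing down it reaches from about 0.35 to 0.775 m from the base axis. Payload 7.3 kg.
Tool frame: the origin (TCP) lies between the finger pads; the fingertips stand 8 mm ahead of it and the grasp point (between the pads) lies 11 mm behind it (robot.nose_length is the distance from the TCP to the fingertips, in m); z points along the fingers, y is the line along which they close (so a half turn about z gives the same grasp; the last joint's range is limited). The gripper opens to 92 mm and grips with 3 to 60 N. Pads are 19 mm wide; open, the fingers measure 130 mm over their backs; the gripper's body (75 mm by 190 mm) begins 47 mm behind the grasp point.
Start: joints at [-1.376, 0.342, 1.524, -0, 1.275, -0.146], TCP at [0.175, -0.495, 0.235] pointing down, gripper open.
Joint ranges: [-2.53, 2.53], [-0.77, 2.02], [0.04, 2.7], [-1, 4.14], [0.28, 2.66], [-3.11, 3.11]. Speed limits (rad/s): [2.57, 2.57, 3.14, 3.14, 3.14, 3.14].

### API

Orientations are given as [roll, pitch, yaw] about the fixed x, y, z axes, in that order (R = Rz(yaw) Ry(pitch) Rx(roll)).
In Python, from cell import robot gives the robot as it stands. The module is installed in compiled form; this text tells all that it offers.
- The arm moves only by the shell command python3 -m jog 'ROWS' [FORCE]. ROWS is JSON, a list that holds one entry, the list of rows, each a list of 5 numbers: the gripper's target within -1 to 1 (fully open at 1, half-way at 0, shut at -1), then the shift along the tool's x, y, z in m, then the turn about the tool's z in rad. A call has 1 to 5 rows; each row is the pose to reach, as a shift and turn from the pose commanded when the call began, along the tool's axes at that moment; what a row does not reach only later rows make up. A row lasts 1/12 s, in which the tool goes at most 41.7 mm and 7.16 degrees, less where a joint would pass 70% of its speed; a pose out of reach is approached as far as the arm can. A call with a gripper value outside its range is refused whole. The fingers move at their own pace and stop on an object; FORCE is the grip in N (left out, the last holds). Time passes only in rows, so rows that repeat a pose let the fingers close. It gives the time, the measured TCP pose, the force, the opening and the grip force at its end, in the units of the state.
- robot.observe(): the state, without advancing time (a new reading comes with each control period).
- robot.read_camera(name): name is "scene" or "top"; returns the picture (400x640x3 uint8, red, green, blue); there is no depth.
- robot.camera_model(name): a dict with "camera_matrix" (3x3 intrinsics, pixels), "position" and "attitude" of the camera in the world. Camera axes: x right, y down, z forward; pixel columns grow to the right and rows downward; lengths in m; the calibration is good to about 2 mm. A picture is of the moment at which its call begins. camera_model takes no time and is no camera call.
- robot.hand_in(): hands the job in; it is judged then, once.
The state is a dict: "time": time; "qpos": joint angles; "qvel": joint speeds; "joint_efforts": joint torques, N m; "tool_pos": TCP position; "tool_rot": TCP orientation; "contact_force": force on the tool from outside, world axes, zero at the start; "torque": the same for the moment, N m; "opening": finger opening in m; "grip_force": force on a finger pad.
Only numpy, scipy, OpenCV 4.12 (cv2) and the standard library are available. Lean on these libraries where they do the work, as an engineer would, in place of code of your own. Each camera call takes 0.05 s, during which the arm holds its last target. There are 200 camera calls.

## Working session

There is one attempt and no reset: what is moved stays moved. The work goes in short steps, Python scripts to look and compute and a shell command to move; the robot and the scene stay as the last step left them, time stands still between calls to the robot, and variables do not carry over. Pictures are saved under pics/ and viewed, at most 10 in all, crops included, and the job is handed in when it is done.

```bash
mkdir -p pics; python3 - <<'E'
from cell import robot
import cv2
for n in("scene","top"):
    cv2.imwrite(f"pics/{n}0.png",robot.read_camera(n)[:,:,::-1])
    m=robot.camera_model(n);print(n,m)
s=robot.observe();print({k:s[k] for k in("time","tool_pos","tool_rot","opening","contact_force")},robot.nose_length)
E
```

```text
scene {'camera_matrix': array([[379.27020102,   0.        , 316.93092407],
       [  0.        , 379.27020102, 204.26322599],
       [  0.        ,   0.        ,   1.        ]]), 'position': array([ 1.01553835, -0.36509494,  0.78335862]), 'attitude': array([-2.42000613,  0.00504691,  0.91286863])}
top {'camera_matrix': array([[516.79910584,   0.        , 321.67592334],
       [  0.        , 516.79910584, 205.73080093],
       [  0.        ,   0.        ,   1.        ]]), 'position': array([0.27809828, 0.01071495, 1.53624522]), 'attitude': array([-2.954212  ,  0.00350967, -1.59735306])}
{'time': 0.1, 'tool_pos': array([ 0.1754328 , -0.49446093,  0.23412329]), 'tool_rot': array([-3.14027352e+00, -2.17368640e-04,  3.40752357e-01]), 'opening': 0.0919880266979617, 'contact_force': array([-0.15825849, -0.77977994,  0.08780268])} 0.008
```

View pics/scene0.png

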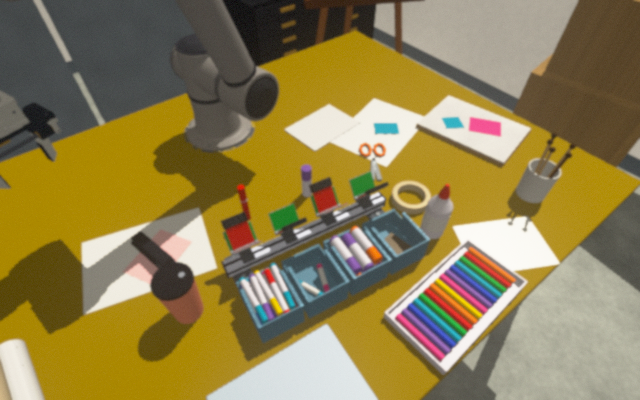

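View pics/top0.png

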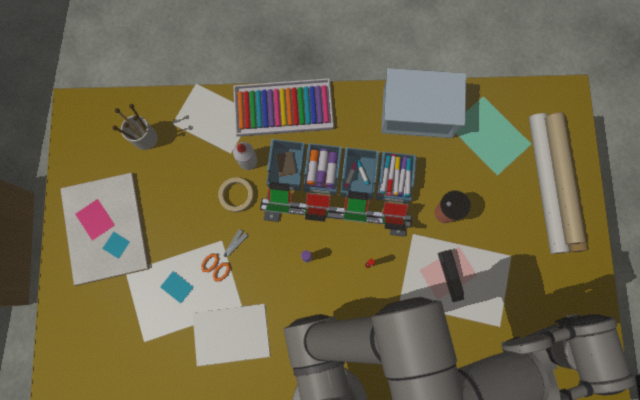

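The pictures show bins in this order along the rail, left to right in the top view (+y to -y): blocks (287,160), glue (322,165), crayons (360,172), markers (398,175). Their tags are green (280,201), red (318,206), green (356,209) and red (396,213), so all four look wrong. The marker pen stands at about (370,263) and the glue stick at (307,256), both between robot and rail.

```bash
cat > h.py <<'E'
import numpy as np,cv2
from scipy.spatial.transform import Rotation as R
from cell import robot
def cast(n,uv,z):
    m=robot.camera_model(n);K=m["camera_matrix"]
    d=R.from_euler("xyz",m["attitude"]).as_matrix()@np.linalg.inv(K)@np.array([uv[0],uv[1],1.])
    p=m["position"];return p+d*(z-p[2])/d[2]
def blobs(img,box,amin=80):
    x0,y0,x1,y1=box;h=cv2.cvtColor(img,cv2.COLOR_RGB2HSV);out=[]
    for c,m in(("red",cv2.inRange(h,(0,170,70),(6,255,255))|cv2.inRange(h,(172,170,70),(180,255,255))),("green",cv2.inRange(h,(45,130,50),(80,255,255)))):
        k=np.zeros_like(m);k[y0:y1,x0:x1]=m[y0:y1,x0:x1]
        for q in cv2.findContours(k,cv2.RETR_EXTERNAL,cv2.CHAIN_APPROX_NONE)[0]:
            if cv2.contourArea(q)>amin: out.append((c,cv2.minAreaRect(q),cv2.contourArea(q)))
    return out
E
python3 - <<'E'
from h import *
np.set_printoptions(precision=4,suppress=True)
t=cv2.imread("pics/top0.png")
s=cv2.imread("pics/scene0.png")
for c,r,a in sorted(blobs(t[:,:,::-1].copy(),(255,180,420,235)),key=lambda b:b[1][0][0]):
    print(c,r,a,cast("top",r[0],.12)); print(np.array([cast("top",q,.12)[:2] for q in cv2.boxPoints(r)]).tolist())
for nm,uv,z in(("marker",(370,263),.12),("glue",(307,256),.098),("tumbler",(455,206),.135),("bottle",(241,148),.168)): print(nm,cast("top",uv,z))
a=cv2.resize(t[130:280,230:430],None,fx=4,fy=4,interpolation=2)[:600]
cv2.imwrite("pics/c1.png",a)
cv2.imwrite("pics/c2.png",cv2.resize(s[150:340,210:440],None,fx=3.15,fy=3.15,interpolation=2))
E
```

```text
green ((277.5099182128906, 207.90097045898438), (20.895780563354492, 5.2736968994140625), 5.7105937004089355) 80.5 [0.5439 0.1318 0.12  ]
[[0.5401785350254937, 0.16154743529261573], [0.5550321744951658, 0.1599811863545018], [0.5475452647665451, 0.1020263901916139], [0.5327194246267084, 0.10370237633422631]]
green ((279.0000305175781, 196.00001525878906), (17.313648223876953, 12.338461875915527), 5.710593223571777) 181.0 [0.5776 0.1273 0.12  ]
[[0.5632770415039707, 0.1532258139743744], [0.5983281136807542, 0.14950338307870653], [0.592056218052024, 0.1012152573351829], [0.5570597392421442, 0.10515225336234028]]
red ((317.506103515625, 199.9451141357422), (21.975875854492188, 10.601428031921387), 6.34019136428833) 199.0 [0.5634 0.0198 0.12  ]
[[0.5527709704031369, 0.05216358902491945], [0.5827458962290215, 0.048255304360673844], [0.5741322430494078, -0.012719528198903618], [0.5442217399659179, -0.008580165260704641]]
green ((354.9726867675781, 216.73207092285156), (20.68090057373047, 5.316277027130127), 6.709836959838867) 88.0 [ 0.5131 -0.0831  0.12  ]
[[0.5098292135457012, -0.053555618
[... 200 characters left out ...]
07836914062, 12.368331909179688), 6.340191841125488) 193.5 [ 0.5464 -0.0876  0.12  ]
[[0.532512183185216, -0.0603505176381648], [0.5673262581307652, -0.06540946884696232], [0.5603389050772019, -0.11486782849813329], [0.5255856311258267, -0.10959114429473751]]
red ((394.62310791015625, 209.01541137695312), (22.326250076293945, 10.294882774353027), 7.125016689300537) 196.5 [ 0.5318 -0.1942  0.12  ]
[[0.5222013553377387, -0.16113937615130647], [0.5510252042092716, -0.16610799838451168], [0.5414832847553694, -0.22743938920162618], [0.512728524162388, -0.22224818258182988]]
marker [ 0.3839 -0.1191  0.12  ]
glue [0.4097 0.0531 0.098 ]
tumbler [ 0.5331 -0.3588  0.135 ]
bottle [0.7054 0.2265 0.168 ]
```

View pics/c1.png

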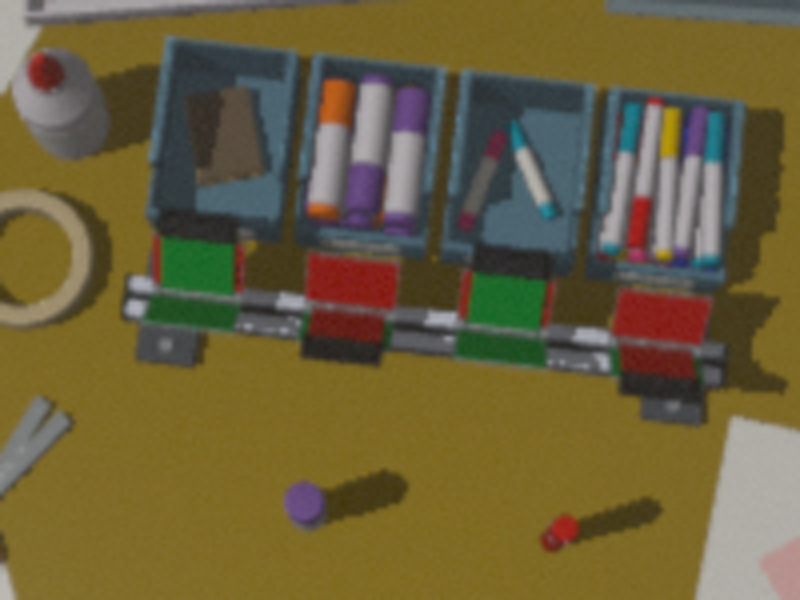

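View pics/c2.png

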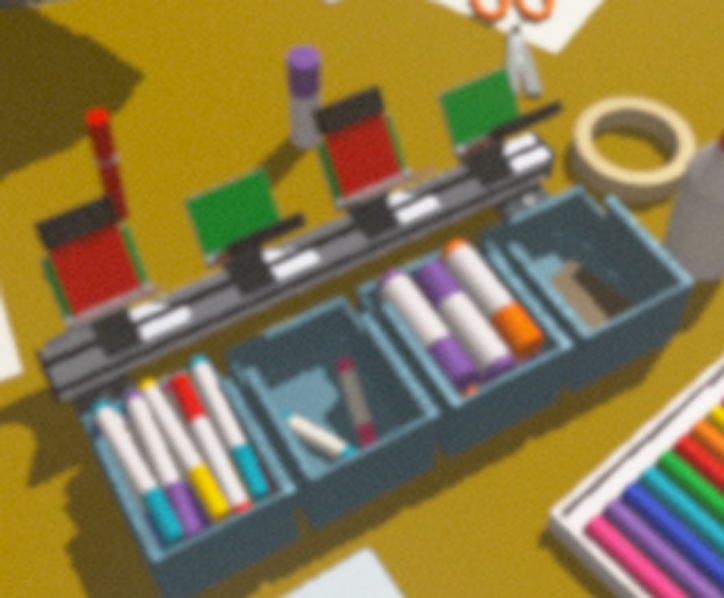

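The zoomed views confirm it. For the red tags (glue, markers) the dark edge is on the robot side; for the green tags (blocks, crayons) it is on the bin side. All four tags are therefore wrong.

Rail yaw is about -0.146, with hinges at about D(.518,-.195), C(.534,-.087), B(.550,.022) and A(.566,.131). The spacings come to 0.108 to 0.109 against the given 0.110. I'll go to D with the gripper shut.

```bash
python3 -m jog '[[[-1,0.036,-0.02,0,0.1],[-1,0.071,-0.04,0,0.2],[-1,0.107,-0.061,0,0.3],[-1,0.142,-0.081,0,0.4],[-1,0.178,-0.101,0,0.487]]]' 20
```

```text
time: 0.52
tool_pos: [0.3101, -0.3384, 0.2345]
tool_rot: [-3.141, 0.0, -0.152]
contact_force: [1.3, -1.8, 0.4]
opening: 0.0631
grip_force: 0.0
```

```bash
python3 -m jog '[[[-1,0.022,-0.035,0,0],[-1,0.044,-0.07,0,0],[-1,0.066,-0.105,0,0],[-1,0.088,-0.14,0.01,0],[-1,0.107,-0.173,0.02,0]]]'
python3 -m jog '[[[-1,0,0,0,0],[-1,0,0,0,0],[-1,0,0,0,0]]]'
python3 - <<'E'
from h import *
cv2.imwrite("pics/t2.png",cv2.resize(robot.read_camera("scene")[100:340,160:440,::-1],None,fx=2.5,fy=2.5,interpolation=2))
E
```

```text
time: 0.93
tool_pos: [0.4419, -0.1828, 0.2148]
tool_rot: [3.141, -0.001, -0.146]
contact_force: [1.2, -0.4, -1.0]
opening: 0.0297
grip_force: 0.0
time: 1.18
tool_pos: [0.4404, -0.1846, 0.2145]
tool_rot: [3.141, 0.001, -0.145]
contact_force: [-0.5, -0.0, -0.0]
opening: 0.0095
grip_force: 0.0
```

View pics/t2.png

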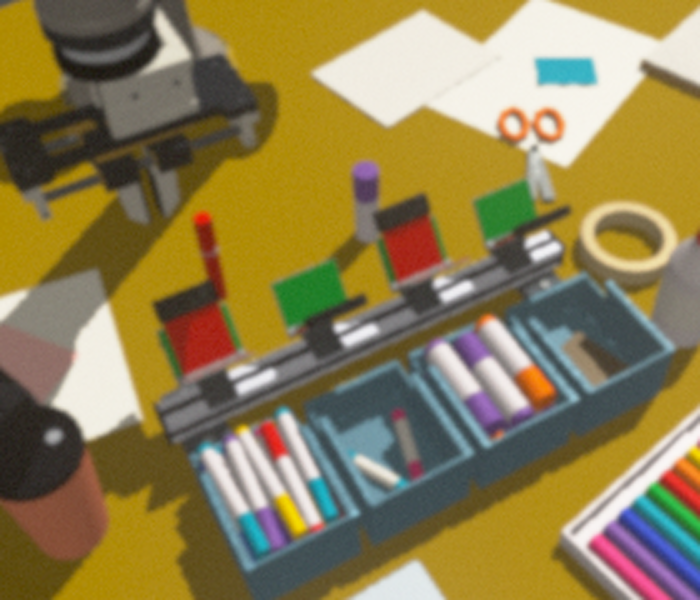

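The shut fingers hang at (150,195) in the crop, on the robot side of tag D and clear of the marker at (208,230). I'll descend and push.

```bash
python3 -m jog '[[[-1,0,0,0.016,0],[-1,0,0,0.032,0],[-1,0,0,0.048,0],[-1,0,0,0.064,0],[-1,0,0,0.080,0]]]'
python3 -m jog '[[[-1,0.003,0,0,0],[-1,0.006,0,0,0],[-1,0.01,0,0,0],[-1,0.014,0,0,0],[-1,0.018,0,0,0]]]'
```

```text
time: 1.65
tool_pos: [0.4399, -0.1863, 0.1344]
tool_rot: [3.141, -0.001, -0.149]
contact_force: [0.6, -0.6, 0.1]
opening: 0.0008
grip_force: 0.0
time: 2.07
tool_pos: [0.4593, -0.1878, 0.1358]
tool_rot: [3.141, -0.002, -0.147]
contact_force: [0.3, 0.4, -0.7]
opening: 0.0004
grip_force: 0.0
```

```bash
python3 -m jog '[[[-1,0.004,0,0,0],[-1,0.008,0,0,0],[-1,0.012,0,-0.001,0],[-1,0.016,0,-0.002,0],[-1,0.02,0,-0.003,0]]]'
```

```text
time: 2.48
tool_pos: [0.4786, -0.1901, 0.1379]
tool_rot: [3.141, -0.0, -0.146]
contact_force: [-0.4, 0.5, 0.1]
opening: 0.0002
grip_force: 0.1
```

```bash
python3 -m jog '[[[-1,0.005,0,-0.001,0],[-1,0.01,0,-0.002,0],[-1,0.015,0,-0.003,0],[-1,0.02,0,-0.003,0],[-1,0.025,0,-0.003,0]]]'
python3 -m jog '[[[-1,0.005,0,0,0],[-1,0.01,0,0,0],[-1,0.014,0,0,0],[-1,0.018,0,0,0],[-1,0.022,0,0,0]]]'
python3 -m jog '[[[-1,0,0,-0.01,0],[-1,0,0,-0.025,0],[-1,0,0,-0.04,0],[-1,0,0,-0.055,0],[-1,0,0,-0.065,0]]]'
python3 - <<'E'
from h import *
cv2.imwrite("pics/t3.png",cv2.resize(robot.read_camera("scene")[100:340,160:440,::-1],None,fx=2.5,fy=2.5,interpolation=2))
E
```

```text
time: 2.9
tool_pos: [0.5035, -0.1938, 0.1408]
tool_rot: [3.141, -0.0, -0.146]
contact_force: [0.5, -1.0, -0.0]
opening: 0.0004
grip_force: 0.0
time: 3.32
tool_pos: [0.525, -0.197, 0.1406]
tool_rot: [3.142, 0.0, -0.146]
contact_force: [-0.5, 0.2, 0.1]
opening: 0.0005
grip_force: 0.0
time: 3.73
tool_pos: [0.5251, -0.1971, 0.208]
tool_rot: [3.141, -0.002, -0.146]
contact_force: [0.2, -0.2, -0.1]
opening: 0.0009
grip_force: 0.0
```

View pics/t3.png

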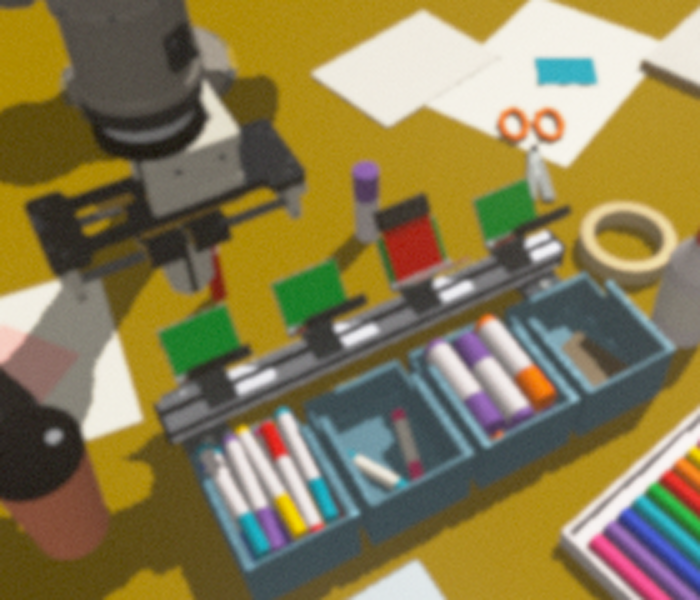

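D now shows all green at (200,340), with its dark edge towards the bin. Next is C, from the bin side.

```bash
python3 -m jog '[[[-1,0.014,-0.022,0,0],[-1,0.028,-0.044,0,0],[-1,0.042,-0.066,0,0],[-1,0.056,-0.088,0,0],[-1,0.070,-0.110,0,0]]]'
python3 -m jog '[[[-1,0,0,0.012,0],[-1,0,0,0.028,0],[-1,0,0,0.044,0],[-1,0,0,0.060,0],[-1,0,0,0.074,0]]]'
```

```text
time: 4.2
tool_pos: [0.6104, -0.0973, 0.2055]
tool_rot: [3.142, 0.001, -0.146]
contact_force: [0.1, -0.4, -0.6]
opening: 0.0005
grip_force: 0.0
time: 4.62
tool_pos: [0.6094, -0.0981, 0.1303]
tool_rot: [-3.142, 0.001, -0.146]
contact_force: [-0.3, -0.6, 0.0]
opening: 0.0005
grip_force: 0.0
```

```bash
python3 -m jog '[[[-1,-0.003,0,0,0],[-1,-0.006,0,0,0],[-1,-0.01,0,0,0],[-1,-0.014,0,0,0],[-1,-0.018,0,0,0]]]'
python3 -m jog '[[[-1,-0.004,0,0,0],[-1,-0.008,0,0,0],[-1,-0.012,0,-0.001,0],[-1,-0.016,0,-0.002,0],[-1,-0.02,0,-0.003,0]]]'
```

```text
time: 5.03
tool_pos: [0.5922, -0.0958, 0.1328]
tool_rot: [3.141, -0.002, -0.146]
contact_force: [0.1, -0.3, 0.2]
opening: 0.0006
grip_force: 0.1
time: 5.45
tool_pos: [0.572, -0.0927, 0.1349]
tool_rot: [3.141, -0.0, -0.146]
contact_force: [0.7, 1.1, 0.4]
opening: 0.0007
grip_force: 0.0
```

```bash
python3 -m jog '[[[-1,-0.005,0,-0.001,0],[-1,-0.01,0,-0.002,0],[-1,-0.015,0,-0.003,0],[-1,-0.02,0,-0.004,0],[-1,-0.025,0,-0.005,0]]]'
python3 -m jog '[[[-1,-0.005,0,0,0],[-1,-0.01,0,0,0],[-1,-0.014,0,0,0],[-1,-0.018,0,0,0],[-1,-0.022,0,0,0]]]'
python3 -m jog '[[[-1,0,0,-0.01,0],[-1,0,0,-0.025,0],[-1,0,0,-0.04,0],[-1,0,0,-0.055,0],[-1,0,0,-0.065,0]]]'
python3 - <<'E'
from h import *
cv2.imwrite("pics/t4.png",cv2.resize(robot.read_camera("scene")[100:340,160:440,::-1],None,fx=2.5,fy=2.5,interpolation=2))
E
```

```text
time: 5.87
tool_pos: [0.5471, -0.0891, 0.1398]
tool_rot: [3.141, -0.0, -0.146]
contact_force: [-0.7, -0.4, 0.9]
opening: 0.0001
grip_force: 0.0
time: 6.28
tool_pos: [0.5255, -0.0859, 0.1397]
tool_rot: [3.141, -0.0, -0.146]
contact_force: [0.6, -0.2, 0.1]
opening: 0.0004
grip_force: 0.0
time: 6.7
tool_pos: [0.5265, -0.0861, 0.2069]
tool_rot: [3.141, -0.003, -0.146]
contact_force: [0.6, 1.3, 0.0]
opening: 0.0003
grip_force: 0.0
```

View pics/t4.png

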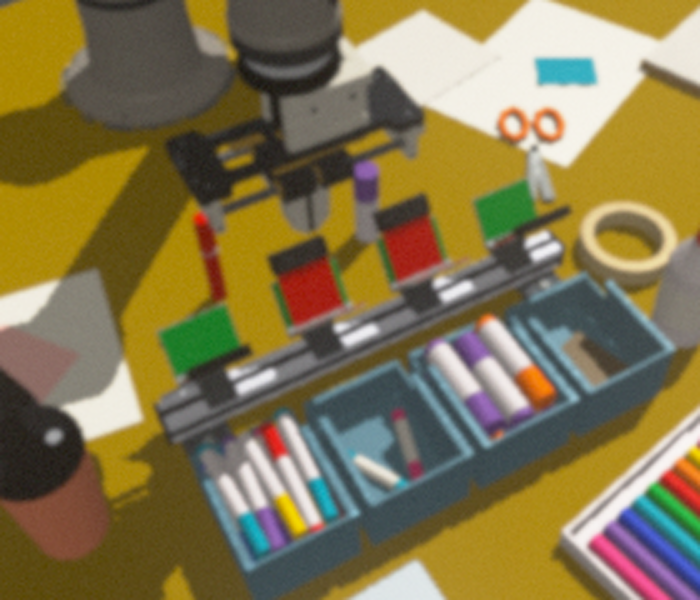

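C is now red at (312,285), with its dark edge towards the robot; D stayed green. Next is B, from the robot side.

```bash
python3 -m jog '[[[-1,-0.014,-0.022,0,0],[-1,-0.028,-0.044,0,0],[-1,-0.042,-0.066,0,0],[-1,-0.056,-0.088,0,0],[-1,-0.070,-0.110,0,0]]]'
python3 -m jog '[[[-1,0,0,0.012,0],[-1,0,0,0.028,0],[-1,0,0,0.044,0],[-1,0,0,0.060,0],[-1,0,0,0.073,0]]]'
```

```text
time: 7.17
tool_pos: [0.4719, 0.034, 0.2045]
tool_rot: [3.142, 0.0, -0.147]
contact_force: [-0.2, -0.5, 0.3]
opening: 0.0003
grip_force: 0.0
time: 7.58
tool_pos: [0.4722, 0.0333, 0.1305]
tool_rot: [3.141, 0.001, -0.146]
contact_force: [0.3, -0.2, -0.9]
opening: 0.0007
grip_force: 0.0
```

```bash
python3 -m jog '[[[-1,0.003,0,0,0],[-1,0.006,0,0,0],[-1,0.01,0,0,0],[-1,0.014,0,0,0],[-1,0.018,0,0,0]]]'
python3 -m jog '[[[-1,0.004,0,0,0],[-1,0.008,0,0,0],[-1,0.012,0,-0.001,0],[-1,0.016,0,-0.002,0],[-1,0.02,0,-0.003,0]]]'
```

```text
time: 8.0
tool_pos: [0.4915, 0.0303, 0.1326]
tool_rot: [-3.142, -0.002, -0.146]
contact_force: [-0.1, 0.6, -0.2]
opening: 0.0001
grip_force: 0.0
time: 8.42
tool_pos: [0.5107, 0.0275, 0.1348]
tool_rot: [3.142, -0.0, -0.146]
contact_force: [0.1, -0.2, 0.3]
opening: 0.0005
grip_force: 0.1
```

```bash
python3 -m jog '[[[-1,0.005,0,-0.001,0],[-1,0.01,0,-0.002,0],[-1,0.015,0,-0.003,0],[-1,0.02,0,-0.004,0],[-1,0.025,0,-0.005,0]]]'
python3 -m jog '[[[-1,0.005,0,0,0],[-1,0.01,0,0,0],[-1,0.014,0,0,0],[-1,0.018,0,0,0],[-1,0.022,0,0,0]]]'
python3 -m jog '[[[-1,0,0,-0.01,0],[-1,0,0,-0.025,0],[-1,0,0,-0.04,0],[-1,0,0,-0.055,0],[-1,0,0,-0.067,0]]]'
python3 - <<'E'
from h import *
cv2.imwrite("pics/t5.png",cv2.resize(robot.read_camera("scene")[100:340,160:440,::-1],None,fx=2.5,fy=2.5,interpolation=2))
E
```

```text
time: 8.83
tool_pos: [0.5355, 0.0238, 0.1398]
tool_rot: [3.141, -0.0, -0.146]
contact_force: [0.8, -0.8, 0.2]
opening: 0.0007
grip_force: 0.0
time: 9.25
tool_pos: [0.557, 0.0206, 0.1396]
tool_rot: [3.141, 0.0, -0.146]
contact_force: [-0.2, -0.4, 0.7]
opening: 0.0007
grip_force: 0.0
time: 9.67
tool_pos: [0.5569, 0.0207, 0.2087]
tool_rot: [3.142, -0.002, -0.146]
contact_force: [-0.1, 0.1, 0.1]
opening: 0.0008
grip_force: 0.0
```

View pics/t5.png

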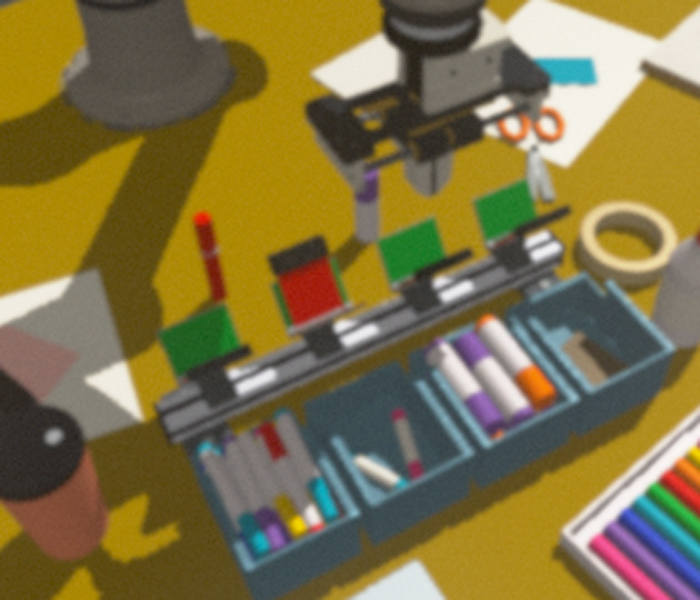

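B is now green at (412,252). Next is A, from the bin side. Target is +0.070 in x and -0.110 in y, keeping the body above the 168 mm bottle.

```bash
python3 -m jog '[[[-1,0.014,-0.022,0,0],[-1,0.028,-0.044,0,0],[-1,0.042,-0.066,0,0],[-1,0.056,-0.088,0,0],[-1,0.070,-0.110,0,0]]]'
python3 -m jog '[[[-1,0,0,0.012,0],[-1,0,0,0.028,0],[-1,0,0,0.044,0],[-1,0,0,0.060,0],[-1,0,0,0.072,0]]]'
```

```text
time: 10.13
tool_pos: [0.6425, 0.1203, 0.2069]
tool_rot: [3.141, 0.0, -0.146]
contact_force: [0.6, 0.1, 0.8]
opening: 0.0004
grip_force: 0.0
time: 10.55
tool_pos: [0.6413, 0.1194, 0.1332]
tool_rot: [3.141, 0.002, -0.146]
contact_force: [-0.3, 0.1, 1.0]
opening: 0.0007
grip_force: 0.0
```

```bash
python3 -m jog '[[[-1,-0.003,0,0,0],[-1,-0.006,0,0,0],[-1,-0.01,0,0,0],[-1,-0.014,0,0,0],[-1,-0.018,0,0,0]]]'
python3 -m jog '[[[-1,-0.004,0,0,0],[-1,-0.008,0,0,0],[-1,-0.012,0,-0.001,0],[-1,-0.016,0,-0.002,0],[-1,-0.02,0,-0.003,0]]]'
```

```text
time: 10.97
tool_pos: [0.6241, 0.1221, 0.1359]
tool_rot: [-3.141, -0.002, -0.146]
contact_force: [-0.1, 1.4, 0.5]
opening: 0.0005
grip_force: 0.2
time: 11.38
tool_pos: [0.604, 0.1249, 0.1379]
tool_rot: [3.142, -0.0, -0.146]
contact_force: [0.3, -0.1, 0.8]
opening: 0.0002
grip_force: 0.0
```

```bash
python3 -m jog '[[[-1,-0.005,0,-0.001,0],[-1,-0.01,0,-0.002,0],[-1,-0.015,0,-0.003,0],[-1,-0.02,0,-0.003,0],[-1,-0.025,0,-0.003,0]]]'
python3 -m jog '[[[-1,-0.005,0,0,0],[-1,-0.01,0,0,0],[-1,-0.014,0,0,0],[-1,-0.018,0,0,0],[-1,-0.022,0,0,0]]]'
python3 -m jog '[[[-1,0,0,-0.01,0],[-1,0,0,-0.025,0],[-1,0,0,-0.045,0],[-1,0,0,-0.065,0],[-1,0,0,-0.08,0]]]'
python3 -m jog '[[[-1,-0.02,0,-0.01,0],[-1,-0.045,0,-0.02,0],[-1,-0.07,0,-0.03,0],[-1,-0.09,0,-0.04,0],[-1,-0.1,0,-0.04,0]]]'
python3 -m jog '[[[-1,0,0,0,0],[-1,0,0,0,0],[-1,0,0,0,0],[-1,0,0,0,0],[-1,0,0,0,0]]]'
python3 - <<'E'
from h import *
cv2.imwrite("pics/t6.png",cv2.resize(robot.read_camera("scene")[100:340,160:460,::-1],None,fx=2.5,fy=2.5,interpolation=2))
E
```

```text
time: 11.8
tool_pos: [0.5791, 0.1286, 0.1408]
tool_rot: [3.142, -0.0, -0.146]
contact_force: [-0.7, -0.7, -0.2]
opening: 0.0002
grip_force: 0.0
time: 12.22
tool_pos: [0.5575, 0.1318, 0.1407]
tool_rot: [3.142, -0.0, -0.146]
contact_force: [-0.7, -0.6, -0.1]
opening: 0.0003
grip_force: 0.0
time: 12.63
tool_pos: [0.5585, 0.1317, 0.2233]
tool_rot: [-3.141, -0.003, -0.146]
contact_force: [0.9, 0.4, -0.3]
opening: 0.0005
grip_force: 0.0
time: 13.05
tool_pos: [0.458, 0.1468, 0.2634]
tool_rot: [-3.14, -0.004, -0.146]
contact_force: [0.6, 0.6, 0.7]
opening: 0.0004
grip_force: 0.0
time: 13.47
tool_pos: [0.4596, 0.1461, 0.26]
tool_rot: [3.141, 0.001, -0.147]
contact_force: [0.8, -0.2, -0.5]
opening: 0.0002
grip_force: 0.0
```

View pics/t6.png

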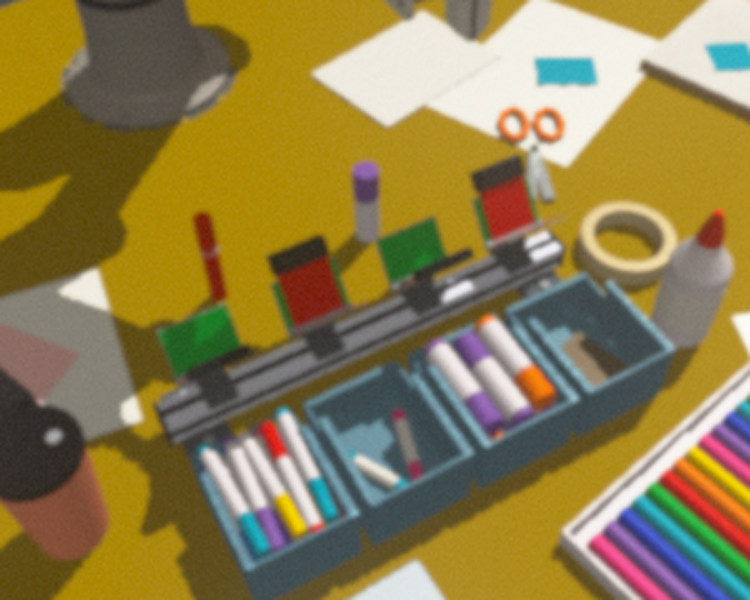

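All four tags are now right: markers green (200,340), crayons red (312,285), glue green (412,252) and blocks red (507,205). The bins and loose things in view have not moved, and the arm is clear.

```bash
python3 -c "
from cell import robot
print(robot.hand_in())"
```

```text
the job is handed in; nothing more can be done
None
```

I pushed over all four tags, since every one was wrong: markers and glue now show green, crayons and blocks show red. The bins and loose things in view stayed put, and the job was handed in at about 13.5 s.

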